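# Set the diverter and sort the pink wheel

### The arm

A 6-joint arm with a two-finger parallel gripper is mounted at the origin on a cart in front of the work surface, level with it; the furniture and walls round the work are solid. World frame = base frame: x ahead of the robot, y to its left, z up, the work surface at z = 0. Lengths are in m, angles in rad, forces in N, time in s.
With the tool pointing down it reaches from about 0.275 to 0.825 m from the base axis. Payload 4.9 kg.
Tool frame: the origin (TCP) lies midway between the tips of the shut fingers; the grasp point (between the pads) lies 19 mm behind it (bot.grip_depth is the distance from the TCP to the grasp point, in m); z points along the fingers, y is the line along which they close (so a half turn about z gives the same grasp; the last joint's range is limited). The gripper opens to 85 mm and grips with 20 to 120 N. Pads are 22 mm wide; open, the fingers measure 114 mm over their backs; the gripper's body (76 mm by 85 mm) begins 54 mm behind the grasp point. The pads swing forward as they close: fully open they stand 13 mm farther back than shut.
Start: joints at [1.162, 0.326, -0.193, 1.052, 0, 1.437], TCP at [0.149, 0.529, 0.231] pointing down, gripper open.
Joint ranges: [-2.65, 2.65], [-0.97, 1.79], [-1.3, 1.35], [-1.93, 2.1], [-1.47, 1.37], [-3.14, 3.14]. Speed limits (rad/s): [2.57, 2.57, 3.14, 3.14, 3.14, 3.14].

### API

Orientations are given as a unit quaternion [w, x, y, z].
In Python, from cell import bot gives the robot as it stands. Calls block until the motion is done:
- bot.move_pose(position, orientation): joint-space move of the TCP to a pose.
- bot.move_linear(position, speed=0.15, rotation=None, until_force=None): straight line of the TCP; rotation=None keeps the orientation; speed is the mean speed in m/s. With until_force (N) it stops when the force on the tool has changed by that much, and returns True; else False.
- bot.goto_joints(angles): joint-space move.
- bot.set_gripper(opening, grasp_force=None): opening from 0.0 (shut) to 1.0 (fully open); grasp_force is the grip in N (None keeps the last); returns when the fingers have stopped.
- bot.wait(seconds).
- bot.solve_ik(position, orientation): joint angles nearest the present ones, or None.
- bot.camera(name): name is "scene" or "top" or "wrist"; returns the picture (420x560x3 uint8, red, green, blue); there is no depth.
- bot.calibration(name): a dict with "mtx" (3x3 intrinsics, pixels), "k1" (the pictures are not rectified: a ray, as slopes to the right and down, at radius r is drawn at 1 + k1 r^2 times it, then the intrinsics apply), "extrinsics" (4x4, takes a point from world to camera coordinates); the wrist camera has in their place "hand_eye" (4x4, takes a point from camera to tool coordinates, whose origin is the TCP and whose axes are the flange's). Camera axes: x right, y down, z forward; pixel columns grow to the right and rows downward; lengths in m; the calibration is good to about 2 mm. A picture is of the moment at which its call begins: read the wrist's pose just before it. calibration takes no time and is no camera call.
A pose or a line that the arm cannot do raises bot.PlanningError and nothing moves.
- bot.close_job(): hands the job in; it is judged then, once.
Trained networks look in the newest picture that a camera, given by its name, has taken for a name from the list of things; names that differ only in an ending like _2 or _b are one class to them, and where a whole thing is asked for, a point or a joint stands for the part that bears it (a point fixed in the world has none). Each returns a list of dicts, best first, with "confidence" (0 to 1); they miss things now and then, are a little off and sometimes report something else, mostly with a low value. They report only what shows in the picture. A call takes as long as a camera call. They do not tell look-alikes from the thing itself.
- bot.search_frame(camera, thing): "bbox" ([left, top, width, height] in pixels, round what is visible of it).
Readings, each from a call of its own:
- bot.read_clock(): time.
- bot.read_joint_positions(): joint angles.
- bot.read_joint_vel(): joint speeds.
- bot.read_joint_efforts(): joint torques, N m.
- bot.read_position(): TCP position.
- bot.read_tool_rot(): TCP orientation.
- bot.read_ft_force(): force on the tool from outside, world axes, zero at the start.
- bot.read_moment(): the same for the moment, N m.
- bot.read_gripper_width(): opening from 0.0 (shut) to 1.0 (fully open).
- bot.read_finger_force(): force on a finger pad.
Only numpy, scipy, OpenCV 4.12 (cv2) and the standard library are available. Lean on these libraries where they do the work, as an engineer would, in place of code of your own. Each camera call takes 0.05 s, during which the arm holds its last target. There are 200 camera calls.

### The job

The pale pink wheel, the smallest of the three loose wheels, belongs in the blue bin. Swing the sorter's red-knobbed lever fully over to the side where the blue bin stands and leave it there, then drop the wheel into the hopper on top so that it slides off the tilted plate into the blue bin.

Things in the scene. Friction and masses are not known exactly. Their poses are not given: they have to be found in the camera images.
- pink_wheel: spare engraving wheel lying flat: a pale pink disc, 40 mm across and 9 mm thick, 50 g, with a small brass centre. Origin: centre of its underside, z up. It is the smallest of three loose wheels in a row on the right of the bench; the others are brown (52 mm across, 12 mm thick) and pale grey (64 mm across, 15 mm thick). The three lie in any order.
- sorter: grey metal two-way sorter, fixed. Origin under its centre on the bench; x away from the robot, y left, turned by its yaw. On top a hopper, open mouth 85 mm square centred over the origin, rim 218 mm up. Inside, a steel plate tilts left or right on a shaft along x, 120 mm up, in one piece with the red-knobbed lever in front. Below 180 mm its y sides are open: parts slide out there.
- lever_knob (a point): centre of the lever's red knob, 28 mm across, 40 mm tall along the lever. The lever is a 10 mm round bar from the shaft up to the knob, 119 mm from shaft axis to knob centre, swinging sideways in the sorter's plane x = -88 mm. Push the bar or knob sideways: about 2 N at the knob moves it.
- diverter (a joint): lean of the lever from upright, rad: 0 upright (plate level, a part stays on it), +1.0 the stop fully over to the sorter's +y (left): the plate then tips parts out to the left; -1.0 the stop to -y: parts go out to the right. It stays where it is left. Starts near upright.
- blue_bin: open blue plastic bin, 110 x 130 mm (x by y), 50 mm high, walls 4 mm, fixed on the sorter's left or right, its centre 92 mm from the sorter's centre along the sorter's y. A like yellow bin stands on the other side. Origin: centre of its underside; axes as the sorter's.
Mind the look-alikes: they are no part of the job. Leave any orange or turquoise look-alike of the pink_wheel alone.

How it is judged:
By the outcome, as a careful person would: the job done as asked, in the order asked, and still so for the second after the job is handed in, with the robot touching nothing.
It also fails if it takes over 56 s, if anything falls off the work surface, if the arm or the gripper's body presses on something with over 40 N, if the wrist force passes 120 N, or if a joint passes its speed limit or range.

## Working session

There is one attempt and no reset: what is moved stays moved. The work goes in short steps, each a Python script; the robot and the scene stay as the last script left them, time stands still between calls to the robot, and variables do not carry over. Pictures are saved under pics/ and viewed, at most 10 in all, crops included, and the job is handed in when it is done.

```bash
ls; mkdir -p pics; python3 - <<'E'
from cell import bot
import cv2
for n in ("scene","top"):
    im=bot.camera(n); cv2.imwrite(f"pics/{n}0.png",im[:,:,::-1])
    for t in ("pink_wheel","sorter","lever_knob","blue_bin"):
        print(n,t,[(d["bbox"],round(d["confidence"],2)) for d in bot.search_frame(n,t)][:5])
    c=bot.calibration(n); print(c["mtx"],c["k1"],c["extrinsics"])
print(bot.calibration("wrist"), bot.read_clock(), bot.read_tool_rot())
E
```

```text
pics
scene pink_wheel [([341.8, 287.1, 20.0, 15.6], 0.82), ([314.4, 257.4, 13.9, 16.8], 0.77), ([391.0, 283.2, 20.8, 15.9], 0.64), ([302.2, 293.3, 19.2, 19.4], 0.49)]
scene sorter [([207.5, 141.5, 73.5, 97.6], 0.62)]
scene lever_knob [([208.0, 144.1, 71.6, 61.6], 0.73)]
scene blue_bin [([211.1, 188.1, 51.8, 39.8], 0.79)]
[[412.20218322   0.         283.32161021]
 [  0.         412.20218322 204.18513448]
 [  0.           0.           1.        ]] -0.03966091682238753 [[ 0.78251915 -0.6226224  -0.00226407 -0.36778026]
 [-0.35034949 -0.43731151 -0.82825955  0.34439764]
 [ 0.51470284  0.64892217 -0.56034007  0.68366638]
 [ 0.          0.          0.          1.        ]]
top pink_wheel [([364.5, 158.9, 17.2, 14.6], 0.75), ([329.7, 224.7, 13.4, 15.8], 0.72), ([300.5, 192.2, 15.3, 11.5], 0.56), ([342.5, 193.4, 14.5, 16.8], 0.45)]
top sorter [([177.5, 169.1, 68.0, 71.1], 0.74)]
top lever_knob [([189.6, 182.8, 53.7, 57.9], 0.84)]
top blue_bin [([155.8, 178.7, 49.3, 45.2], 0.68)]
[[473.37865066   0.         275.40776674]
 [  0.         473.37865066 206.98573199]
 [  0.           0.           
[... 153 characters left out ...]
02390432 -0.9955455   1.217264  ]
 [ 0.          0.          0.          1.        ]]
{'mtx': array([[291.72841334,   0.        , 278.25901791],
       [  0.        , 291.72841334, 210.58971949],
       [  0.        ,   0.        ,   1.        ]]), 'k1': -0.02650909690458146, 'hand_eye': array([[-8.37127696e-04, -9.63388072e-01, -2.68109532e-01,
         6.82704750e-02],
       [ 9.99999513e-01, -6.66365111e-04, -7.27908058e-04,
         1.30379511e-03],
       [ 5.22599103e-04, -2.68110011e-01,  9.63388161e-01,
        -1.43698825e-01],
       [ 0.00000000e+00,  0.00000000e+00,  0.00000000e+00,
         1.00000000e+00]])} 0.5 [-1.69227730e-05  1.36953691e-01  9.90577449e-01 -5.66654971e-05]
```

View pics/scene0.png

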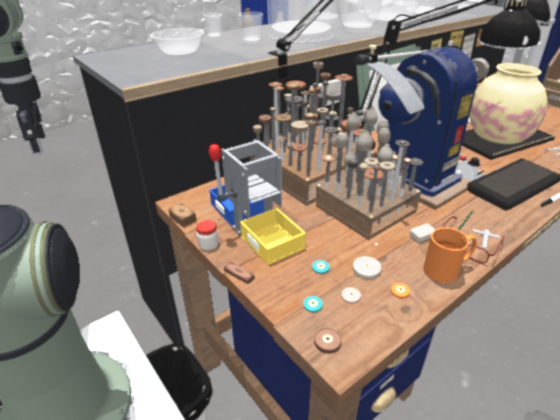

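View pics/top0.png

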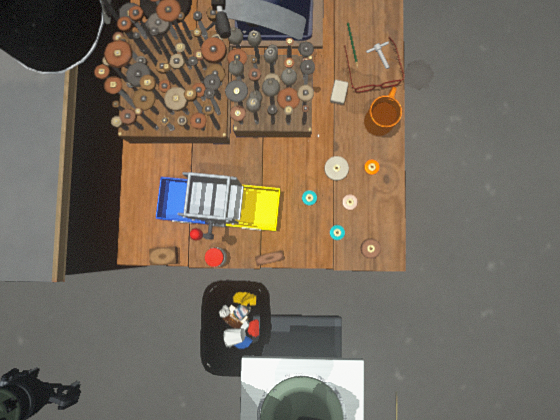

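Top view: the wheel-like things are turquoise (310,198) and (337,233), orange (372,167), grey (337,168), brown (371,248) and pale pink (350,202). The pale pink one is the smallest of the plain wheels, so it is the target; I'll confirm it in a wrist crop. The blue bin is on the sorter's left (+y), and the red knob at (196,235) already leans slightly left.

```bash
cat > h.py <<'E'
import numpy as np, cv2
from scipy.spatial.transform import Rotation as R
def quat(yaw):  # tool down; yaw 0: tool x=-X, tool y=+Y
    q=(R.from_euler('z',yaw)*R.from_quat([0,1,0,0])).as_quat(); return [q[3],q[0],q[1],q[2]]
def cam(bot,n):
    c=bot.calibration(n)
    if n=="wrist":
        w,x,y,z=bot.read_tool_rot(); T=np.eye(4); T[:3,:3]=R.from_quat([x,y,z,w]).as_matrix(); T[:3,3]=bot.read_position()
        E=np.linalg.inv(T@c["hand_eye"])
    else: E=np.array(c["extrinsics"])
    return dict(K=np.array(c["mtx"]),k=c["k1"],E=E)
def proj(c,P):
    p=(c["E"][:3,:3]@np.atleast_2d(P).T).T+c["E"][:3,3]; s=p[:,:2]/p[:,2:]
    s=s*(1+c["k"]*(s**2).sum(1,keepdims=True)); return s@c["K"][:2,:2].T+c["K"][:2,2]
def ray(c,uv):
    s=cv2.undistortPoints(np.array([[uv]],float),c["K"],np.array([c["k"],0,0,0]))[0,0]
    A=c["E"][:3,:3].T; return -A@c["E"][:3,3], A@np.array([*s,1])
def onz(c,uv,z):
    o,d=ray(c,uv); return o+d*(z-o[2])/d[2]
def tri(obs):
    A=np.zeros((3,3));b=np.zeros(3)
    for c,uv in obs:
        o,d=ray(c,uv); d=d/np.linalg.norm(d); M=np.eye(3)-np.outer(d,d); A+=M;b+=M@o
    return np.linalg.solve(A,b)
E
cat > look.py <<'E'
import sys,pickle
from cell import bot
from h import *
def look(name,pos,yaw=0):
    bot.move_pose(pos,quat(yaw)); bot.wait(0.2); c=cam(bot,"wrist"); im=bot.camera("wrist")
    cv2.imwrite(f"pics/{name}.png",im[:,:,::-1]); pickle.dump(c,open(f"{name}.pkl","wb")); return c
E
python3 - <<'E'
from cell import bot
from h import *
from look import look
s,t=cam(bot,"scene"),cam(bot,"top")
P=tri([(s,(351.8,294.9)),(t,(349.75,201.8))]); print("pink",P)
S=tri([(s,(251,155)),(t,(214,197))]); print("rim centre",S, onz(t,(214,197),.218))
print("knob",tri([(s,(214.5,153)),(t,(196,235))]))
for nm,dp in (("w1",(-.10,0)),("w2",(-.10,.10))):
    try:
        c=look(nm,[S[0]+dp[0],S[1]+dp[1],.36]); print(nm,[(d["bbox"],round(d["confidence"],2)) for q in("lever_knob","sorter") for d in bot.search_frame("wrist",q)[:2]])
    except bot.PlanningError as e: print(nm,e)
print(bot.read_clock())
E
```

```text
pink [ 0.56034047 -0.12356274  0.00740169]
rim centre [0.54197497 0.20798185 0.21759701] [0.54435967 0.20633458 0.218     ]
knob [0.45917301 0.24004007 0.23649527]
w1 [([235.7, 191.1, 119.1, 141.9], 0.56), ([305.5, 203.5, 84.3, 69.9], 0.16)]
w2 [([191.9, 188.9, 83.1, 95.2], 0.76), ([149.5, 189.8, 125.8, 144.3], 0.62)]
3.3417
```

View pics/w1.png

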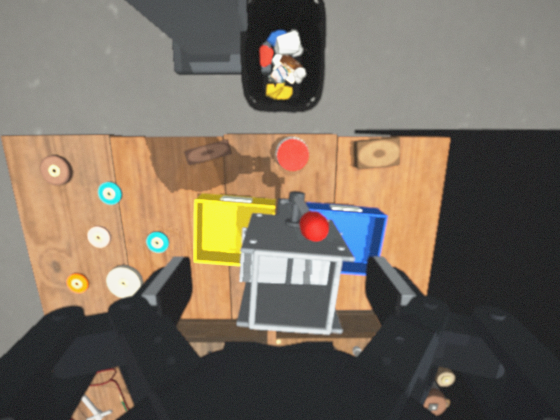

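View pics/w2.png

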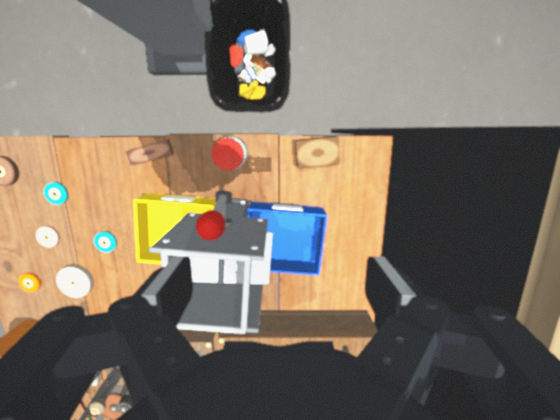

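Wrist views: blue bin on the right of the picture (+y), with corners at (386,212) and (381,274) in w1. The yellow bin's corners are at (194,196) and (194,264). The red knob is at (315,227) in w1 and (210,225) in w2. Now I fit the sorter pose from the bin corners and triangulate the knob.

```bash
cat > fit.py <<'E'
from cell import bot
from h import *
import pickle
from scipy.optimize import least_squares
C={n:pickle.load(open(n+".pkl","rb")) for n in("w1","w2")}; C["top"]=cam(bot,"top"); C["scene"]=cam(bot,"scene")
im={n:cv2.imread(f"pics/{f}.png") for n,f in(("w1","w1"),("w2","w2"),("top","top0"),("scene","scene0"))}
def red(n,guess,win=22):
    h=cv2.cvtColor(im[n],cv2.COLOR_BGR2HSV); m=((h[...,1]>180)&(h[...,2]>90)&((h[...,0]<6)|(h[...,0]>174))).astype(np.uint8)
    k,l,st,ce=cv2.connectedComponentsWithStats(m); i=1+np.argmin(np.hypot(*(ce[1:]-guess).T)-.3*np.sqrt(st[1:,4])); print(n,"knob",ce[i],st[i,4]); return ce[i]
K=tri([(C[n],red(n,g)) for n,g in(("w1",(315,227)),("w2",(210,225)),("top",(196,235)),("scene",(214,153)))]); print("knob",K)
loc=np.array([[-.055,-.157,.05],[.055,-.157,.05],[-.055,.157,.05],[.055,.157,.05]])
obs={"w1":[(194,196),(194,264),(386,212),(381,274)],"w2":[(134,196),(136,263),(327,211),(321,274)]}
def W(p,L): L=np.atleast_2d(L); return np.c_[L[:,:2]@R.from_euler('z',p[2]).as_matrix()[:2,:2].T+p[:2],L[:,2]]
f=lambda p:np.concatenate([(proj(C[n],W(p,loc))-obs[n]).ravel() for n in obs])
r=least_squares(f,[.54,.21,0],loss="soft_l1"); p=r.x; print("sorter",p,"res",f(p).round(1))
kl=R.from_euler('z',-p[2]).as_matrix()@(K-[p[0],p[1],0]); print("knob local",kl,"lean",np.arctan2(kl[1],kl[2]-.12), np.hypot(kl[1],kl[2]-.12))
np.save("sorter.npy",p)
rim=np.array([[a,b,.218] for a,b in((-.0425,-.0425),(-.0425,.0425),(.0425,.0425),(.0425,-.0425))])
tiles=[]
for n in("w1","top"):
    I=im[n].copy(); I=cv2.resize(I,None,fx=2,fy=2)
    for P,col in((rim,(0,255,0)),(loc[[0,1,3,2]],(255,0,255))): cv2.polylines(I,[(2*proj(C[n],W(p,P))).astype(int)],True,col,1)
    x,y=2*proj(C[n],W(p,[0,0,.15]))[0].astype(int); tiles.append(cv2.resize(I[max(0,y-180):y+180,x-200:x+200],(400,360)))
cv2.imwrite("pics/fit.png",np.hstack(tiles))
E
python3 fit.py
```

```text
w1 knob [313.82295082 226.33606557] 610
w2 knob [210.17457627 225.17627119] 590
top knob [194.35897436 233.85897436] 78
scene knob [214.3037037  152.13333333] 135
knob [0.46203786 0.24346197 0.23754647]
sorter [ 0.54596917  0.22736241 -0.07181709] res [-0.2  2.6  0.2 -2.5  2.1  0.3 -4.  -0.5 -0.9  2.5  1.3 -2.   0.6  0.6
 -0.8 -1. ]
knob local [-0.08487019  0.01003554  0.23754647] lean 0.08516852218033229 0.117974086629353
```

View pics/fit.png

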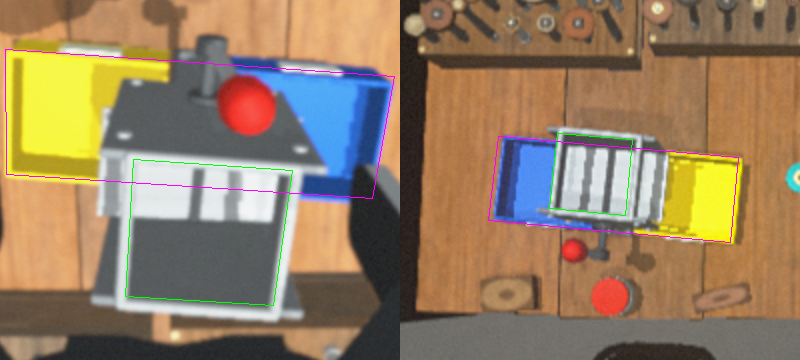

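```bash
cat > push.py <<'E'
from cell import bot
from h import *
from look import look
p=np.load("sorter.npy"); q=quat(p[2]); Rz=R.from_euler('z',p[2]).as_matrix()
W=lambda l:(Rz@np.array(l)+[p[0],p[1],0]).tolist()
h=.0145
def tip(th,gap=0,r=.112): 
    o=.014+gap
    return W([-.088, r*np.sin(th)-o*np.cos(th)-h, .12+r*np.cos(th)+o*np.sin(th)])
bot.set_gripper(0.0)
a=tip(0.05,.025); bot.move_pose([a[0],a[1],.32],q); bot.move_linear(a,.2)
for th in (.15,.4,.65,.88): print(th,bot.move_linear(tip(th),.12,until_force=20), bot.read_ft_force().round(1) if hasattr(bot.read_ft_force(),'round') else bot.read_ft_force())
print("end",bot.move_linear(tip(1.12),.05,until_force=12), bot.read_position(), tip(1.0), bot.read_ft_force())
b=tip(.95,.03); bot.move_linear([b[0],b[1],.30],.25)
bot.set_gripper(.7)
P=[.56034,-.12356]
c=look("p1",[P[0]-.07,P[1],.16]); print([(d["bbox"],round(d["confidence"],2)) for d in bot.search_frame("wrist","pink_wheel")[:6]])
print(bot.read_clock())
t=bot.camera("top"); cv2.imwrite("pics/t1.png",t[:,:,::-1]); s=bot.camera("scene"); cv2.imwrite("pics/s1.png",s[:,:,::-1])
h=cv2.resize(t[140:270,140:300,::-1],None,fx=2.5,fy=2.5,interpolation=2); g=cv2.resize(s[130:260,190:350,::-1],None,fx=2.5,fy=2.5,interpolation=2)
w=cv2.imread("pics/p1.png"); w=cv2.resize(w,(400,300)); 
o=np.zeros((600,800,3),np.uint8); o[:300,:400]=h[:300]; o[:300,400:]=g[:300]; o[300:,:400]=w; cv2.imwrite("pics/chk1.png",o)
E
python3 push.py
```

```text
0.15 False [-0.1  0.4 -0.6]
0.4 False [-0.8  0.  -0.4]
0.65 False [-0.1 -0.2 -0.2]
0.88 False [0.7 0.3 0.2]
end True [0.46436182 0.31003039 0.1857411 ] [0.4633753523154208, 0.30567133545219916, 0.19229445204454218] [-1.56558908 -4.02382831  8.19320601]
[([293.2, 167.0, 40.1, 41.6], 0.87), ([261.8, 242.2, 38.2, 34.0], 0.85), ([360.6, 250.5, 32.2, 29.4], 0.58), ([216.1, 314.5, 35.2, 30.2], 0.57)]
10.45
```

View pics/chk1.png

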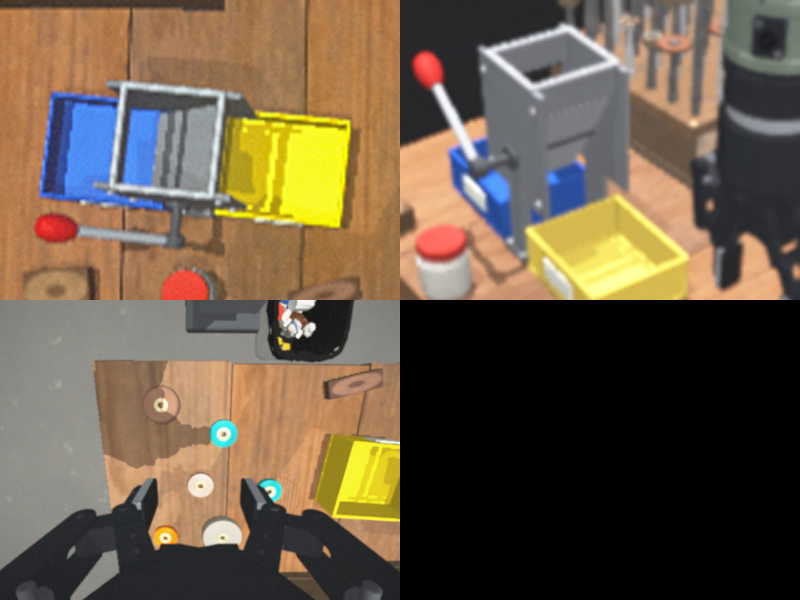

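Lever knob lies far left over the blue bin (chk1 top-left tile, at (56,228)). In p1 the candidates are brown (227,147), turquoise (313,188) and (377,265), orange (231,334), grey (311,332), and pale pink (281,259). The pale pink disc with the brass centre is the one. Next comes a second view for its position, a knob lean check, and the confirming crop.

```bash
cat > wheel.py <<'E'
from cell import bot
from h import *
from look import look
import pickle
c1=pickle.load(open("p1.pkl","rb")); u1=np.array([261.8+19.1,242.2+17])
P=onz(c1,u1,.009); print("p1 on z=.009",P)
c2=look("p2",[P[0]-.055,P[1]+.05,.13]); g=proj(c2,P)[0]
D=bot.search_frame("wrist","pink_wheel"); print(g,[(d["bbox"],round(d["confidence"],2)) for d in D])
b=min(D,key=lambda d:np.hypot(d["bbox"][0]+d["bbox"][2]/2-g[0],d["bbox"][1]+d["bbox"][3]/2-g[1]))["bbox"]; u2=np.array([b[0]+b[2]/2,b[1]+b[3]/2])
T=tri([(c1,u1),(c2,u2)]); print("tri",T,"p2 on z",onz(c2,u2,.009), "w scale")
for n,c,u in(("p1",c1,u1),("p2",c2,u2)):
    I=cv2.imread(f"pics/{n}.png"); m=cv2.cvtColor(I,cv2.COLOR_BGR2HSV); x,y=u.astype(int); a=m[y-26:y+27,x-26:x+27]
    k=cv2.connectedComponentsWithStats(((a[...,1]<70)&(a[...,2]>140)).astype(np.uint8)); i=1+np.argmax(k[2][1:,4]); print(n,"seg",k[2][i],k[2][i,:2]+k[2][i,2:4]/2+[x-26,y-26],"net",u)
x,y=u2.astype(int); I=cv2.imread("pics/p2.png"); cv2.imwrite("pics/crop.png",cv2.resize(I[y-75:y+75,x-100:x+100],None,fx=3,fy=3,interpolation=2))
# lever
obs=[]
for n,f,g in(("top","t1",(162.5,231)),("scene","s1",(201,158))):
    h=cv2.cvtColor(cv2.imread(f"pics/{f}.png"),cv2.COLOR_BGR2HSV); k=cv2.connectedComponentsWithStats(((h[...,1]>180)&(h[...,2]>90)&((h[...,0]<6)|(h[...,0]>174))).astype(np.uint8))
    i=1+np.argmin(np.hypot(*(k[3][1:]-g).T)-.3*np.sqrt(k[2][1:,4])); obs.append((cam(bot,n),k[3][i]))
K=tri(obs);p=np.load("sorter.npy"); kl=R.from_euler('z',-p[2]).as_matrix()@(K-[p[0],p[1],0]); print("knob",kl,"lean",np.arctan2(kl[1],kl[2]-.12),np.hypot(kl[1],kl[2]-.12)); print(bot.read_clock())
E
python3 wheel.py
```

```text
p1 on z=.009 [ 0.56062268 -0.11871845  0.009     ]
[227.6725261  257.78792434] [([212.3, 240.5, 38.9, 36.5], 0.66), ([238.7, 155.6, 42.2, 44.0], 0.59), ([314.1, 248.6, 26.4, 38.5], 0.58)]
tri [ 0.5712955  -0.1185061  -0.01275619] p2 on z [ 0.56166109 -0.11472095  0.009     ] w scale
p1 seg [  9   9  36  34 927] [281. 259.] net [280.9 259.2]
p2 seg [  4   7  39  38 893] [228.5 258. ] net [231.75 258.75]
knob [-0.08517231  0.09753437  0.18424051] lean 0.9883678698022645 0.11678954292693167
11.2167
```

View pics/crop.png

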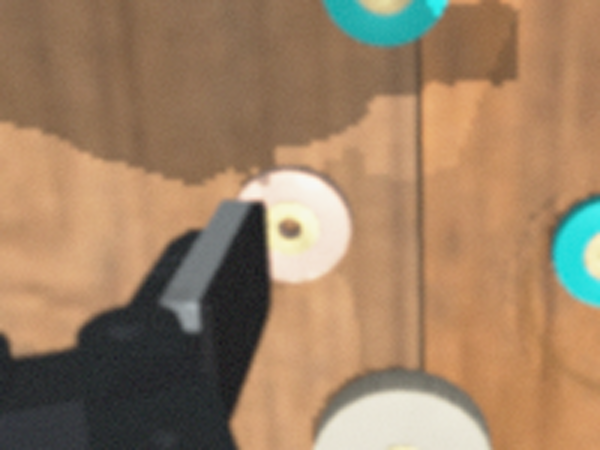

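The crop confirms the target: a pale pink disc with a brass centre at (227,259) in p2, partly hidden by a finger, with turquoise and grey neighbours clear of it. p2's prediction from p1 agrees at a height of about 9 mm. Knob lean is 0.99, so the lever is at the stop. Now the grasp.

```bash
cat > grasp.py <<'E'
from cell import bot
from h import *
import pickle
c1,c2=(pickle.load(open(n+".pkl","rb")) for n in("p1","p2"))
T=tri([(c1,(281,259)),(c2,(227.5,259))]); print("tri",T)
x,y=onz(c1,(281,259),.009)[:2]
bot.set_gripper(.7,40)
bot.move_pose([x,y,.06],quat(0))
print(bot.move_linear([x,y,.001],.08,until_force=10),bot.read_position())
bot.set_gripper(0.0,40); print("width",bot.read_gripper_width(),bot.read_finger_force())
bot.move_linear([x,y,.15],.2); bot.wait(.2)
print("width",bot.read_gripper_width(),bot.read_finger_force(),bot.read_clock())
I=bot.camera("wrist"); cv2.imwrite("pics/g.png",I[:,:,::-1])
E
python3 grasp.py
```

```text
tri [ 0.5604708  -0.11861896  0.01047008]
False [ 0.56076176 -0.11870342  0.00132748]
width 0.4395769989713317 39.563990235328674
width 0.4418465113620668 40.09487450122833 14.2417
```

View pics/g.png

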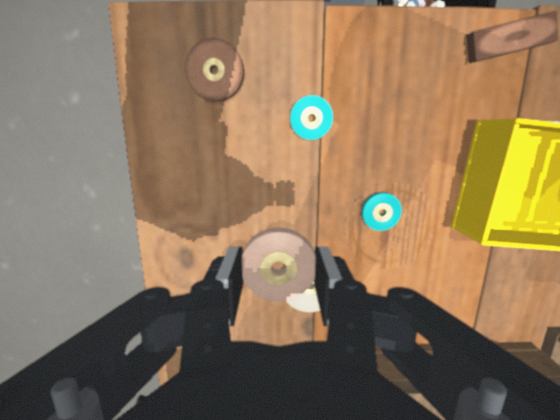

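The wheel is held flat between the pads, at (279,267) in the picture. Next is the hopper drop.

```bash
cat > drop.py <<'E'
from cell import bot
from h import *
p=np.load("sorter.npy"); q=quat(p[2]); x,y=p[:2]
bot.move_linear([.54,-.10,.32],.25)
bot.move_pose([x,y,.32],q); bot.move_linear([x,y,.229],.12); bot.wait(.3)
print(bot.read_gripper_width(),bot.read_ft_force())
s=bot.camera("scene")[130:260,190:350,::-1]
bot.set_gripper(.75); bot.wait(.3)
bot.move_linear([x,y,.33],.2); bot.move_pose([.42,-.02,.36],q); bot.wait(.8)
t=bot.camera("top"); s2=bot.camera("scene"); c=cam(bot,"wrist"); w=bot.camera("wrist")
cv2.imwrite("pics/t2.png",t[:,:,::-1]);cv2.imwrite("pics/s2.png",s2[:,:,::-1])
Z=lambda a:cv2.resize(a,(400,300),interpolation=2)
cv2.imwrite("pics/chk2.png",np.vstack([np.hstack([Z(t[140:260,140:300,::-1]),Z(s2[130:250,190:350,::-1])]),np.hstack([Z(s[:120]),Z(w[:,:,::-1])])]))
print([(d["bbox"],round(d["confidence"],2)) for n in("top","wrist") for d in bot.search_frame(n,"pink_wheel")]); print(bot.read_clock())
E
python3 drop.py
```

```text
0.4371797246353745 [ 0.4237045   0.21279874 -1.1616835 ]
[([193.6, 198.2, 7.4, 12.2], 0.68), ([365.7, 158.8, 13.9, 15.6], 0.66), ([299.6, 192.0, 15.8, 12.0], 0.49), ([153.0, 180.7, 73.1, 56.2], 0.26), ([277.3, 242.2, 22.3, 20.3], 0.81), ([231.4, 193.8, 19.0, 28.3], 0.7), ([456.7, 192.8, 103.3, 31.6], 0.55), ([208.5, 294.6, 10.5, 12.6], 0.54)]
21.1
```

View pics/chk2.png

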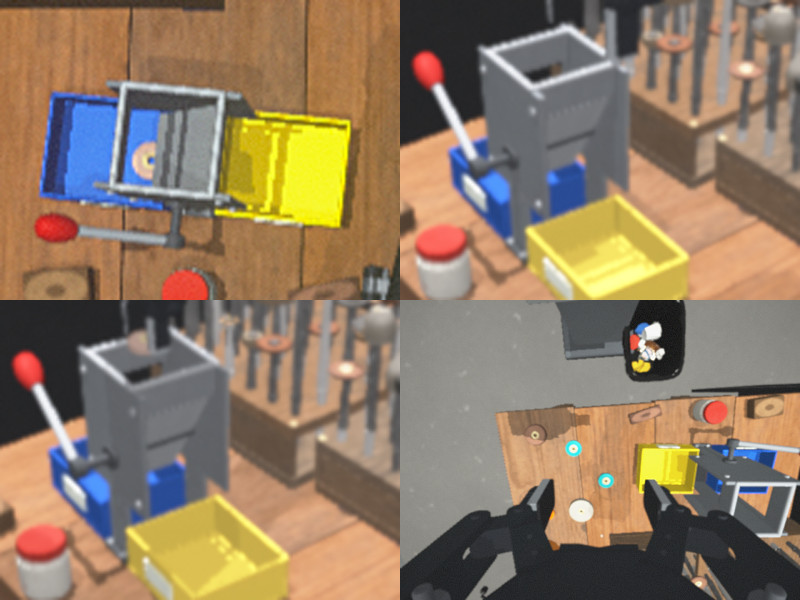

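The wheel shows in the blue bin through the hopper mouth (top tile (147,160), full picture about (199,204)). I'll check from the open left side that it lies on the bin floor.

```bash
cat > chk.py <<'E'
from cell import bot
from h import *
from look import look
p=np.load("sorter.npy"); Rz=R.from_euler('z',p[2]).as_matrix(); W=lambda l:(Rz@np.array(l)+[p[0],p[1],0])
L=lambda P:(Rz.T@(np.array(P)-[p[0],p[1],0])).round(4)
bot.move_pose([.45,.0,.36],quat(p[2]))
for yaw in(-np.pi/2,-np.pi/2+.3):
  try: c=look("end",W([0,.19,.28]).tolist(),p[2]+yaw); break
  except bot.PlanningError as e: print(e)
D=bot.search_frame("wrist","pink_wheel"); print([([round(v) for v in d["bbox"]],round(d["confidence"],2)) for d in D])
t=cam(bot,"top"); print("top on floor",L(onz(t,(198.8,204),.012)))
if D:
    b=D[0]["bbox"]; u=(b[0]+b[2]/2,b[1]+b[3]/2); print("wrist floor",L(onz(c,u,.012)),"tri",L(tri([(t,(198.8,204)),(c,u)])))
print(bot.read_clock())
E
python3 chk.py
```

```text
[([266, 255, 28, 24], 0.66)]
top on floor [-0.0018  0.0511  0.012 ]
wrist floor [0.0021 0.0525 0.012 ] tri [0.0003 0.0515 0.0094]
23.625
```

View pics/end.png

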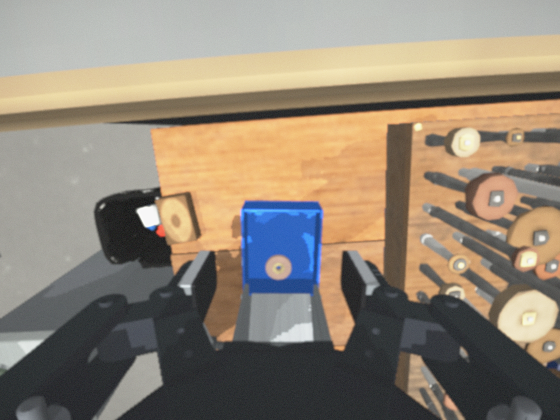

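The wheel lies flat on the blue bin's floor at (278,267), triangulated height about 9 mm. The lever was still fully over to the left in chk2, and the robot touches nothing, so I'm handing the job in.

```bash
python3 -c "
from cell import bot
print(bot.read_ft_force(), bot.close_job())"
```

```text
the job is handed in; nothing more can be done
[-0.22438595 -0.66285077  0.0454176 ] None
```

The lever is fully over to the blue (left) side, the pale pink wheel lies flat on the blue bin's floor, and the job was handed in at about 24 s on the robot's clock.

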